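# Clear a broken T-nut from a slotted plate

### The arm

A 6-joint arm with a two-finger parallel gripper is mounted at the origin on a cart in front of the work surface, level with it; the furniture and walls round the work are solid. World frame = base frame: x ahead of the robot, y to its left, z up, the work surface at z = 0. Lengths are in mm, angles in degrees, forces in N, time in s.
With the tool pointing down it reaches from about 300 to 850 mm from the base axis. Payload 4.2 kg.
Tool frame: the origin (TCP) lies at the very end of the fingers, on their centre line; the grasp point (between the pads) lies 19 mm behind it; z points along the fingers, y is the line along which they close (so a half turn about z gives the same grasp; the last joint's range is limited). The gripper opens to 91 mm and grips with 3 to 60 N. Pads are 32 mm wide; open, the fingers measure 118 mm over their backs; the gripper's body (76 mm by 178 mm) begins 60 mm behind the grasp point.
Start: joints at [69.156, 18.312, 89.639, -0, 72.044, -1.146], TCP at [193.817, 541.367, 213.976] pointing down, gripper open.
Joint ranges: [-177.97, 177.97], [-48.28, 115.42], [12.27, 149.76], [-77.06, 257.06], [2.81, 150.46], [-146.56, 146.56]. Speed limits (degrees/s): [147.25, 147.25, 180, 180, 180, 180].

### API

Orientations are given as [roll, pitch, yaw] about the fixed x, y, z axes, in that order (R = Rz(yaw) Ry(pitch) Rx(roll)).
In Python, from workcell import env, eyes gives the robot as it stands.
- The arm moves only by the tool send_rows, never from a script. Its argument "targets" is text: rows parted by semicolons, each of 7 numbers parted by spaces: the shift along the tool's x, y, z in m, then the turn, a rotation vector about the tool's x, y, z in degrees, then the opening in per cent of the stroke, from 0 (shut) to 100 (fully open). A call has 1 to 12 rows; each row is the pose to reach, as a shift and turn from the pose commanded when the call began, along the tool's axes at that moment; what a row does not reach only later rows make up. A row lasts 1/12 s, in which the tool goes at most 41.7 mm and 7.16 degrees, less where a joint would pass 70% of its speed; a pose out of reach is approached as far as the arm can. A call with a gripper value outside its range is refused whole. The fingers move at their own pace and stop on an object; "grip_force" is the grip in N (left out, the last holds). Time passes only in rows, so rows that repeat a pose let the fingers close. It gives the time, the measured TCP pose, the force, the opening and the grip force at its end, in the units of the state.
- env.state(): the state, without advancing time (a new reading comes with each control period).
- eyes.grab_frame(name): name is "side" or "top"; returns a dict with "image" (420x560x3 uint8, blue, green, red), "fovy" (degrees; the focal length in pixels is half the picture's height over the tangent of half this angle, whatever the lens; pixels are square), "cx", "cy" (the principal point, pixels), "D" ([k1, k2, p1, p2, k3] as OpenCV has them; the pictures are not rectified), "eye" and "attitude" of the camera in the world. Camera axes: x right, y up, looking along -z (the intrinsics and any distortion apply to the point x, -y, -z); pixel columns grow to the right and rows downward; lengths in mm; the calibration is good to about 2 mm. A picture is of the moment at which its call begins. There is no depth.
- env.job_done(): hands the job in; it is judged then, once.
The state is a dict: "time_s": time; "qpos": joint angles; "qvel": joint speeds; "effort": joint torques, N m; "ee_pos": TCP position; "ee_rot": TCP orientation; "force": force on the tool from outside, world axes, zero at the start; "torque": the same for the moment, N m; "gripper_width": finger opening in mm; "gripper_force": force on a finger pad.
Only numpy, scipy, OpenCV 4.12 (cv2) and the standard library are available. Lean on these libraries where they do the work, as an engineer would, in place of code of your own. Each camera call takes 0.05 s, during which the arm holds its last target. There are 200 camera calls.

### The job

A broken T-nut is stuck in one of the two slots of the clamping plate on the bench. Take the scraper that stands in the other slot, stand it in the nut's slot behind the nut (on the slot's closed side), and push the nut along and right out of the open end so that it drops into the chip tray. Leave the scraper standing upright in that slot, and do not touch the nut with the fingers.

Things in the scene. Friction and masses are not known exactly. Their poses are not given: they have to be found in the camera images.
- slot_plate: Fixed aluminium plate 130 (x) x 180 (y) x 32 mm; origin at the centre of its underside, z up. Two T-slots along y, centred on x = -30 and +30 mm, open at y = +90 mm, closed by a wall at y = -80 mm. A slot is 26 mm wide in the upper 10 mm and 40 mm below, its floor 8 mm above the bench. Place and yaw vary.
- tray_mid (a point): Centre of the floor of the low steel chip tray fixed to the plate's open (+y) side, at plate y = +129 mm; axes as the plate's. The tray spans plate y = +90 to +170 mm and the plate's full width; its floor is 2 mm and its thin rim 14 mm above the bench.
- scraper_grip (a point): Centre of the scraper's upright black grip, 24 x 24 x 62 mm. Its foot, y -30 to +38 mm, 48 wide, 6 thick, underside 40 mm below this point, rides on the plate. Under the foot's +y end hangs the blade, y +18 to +34 mm, 12 wide, tip 61 mm below. Loose, 0.15 kg, axes about as the plate's; starts in the slot without the nut, this point 72 mm high; stands by itself while the grip is over the plate.
- nut_mid (a point): Centre of the loose broken T-nut's dark steel body, 34 (x) x 30 (y, along the slot) x 11 mm, with a round stub 14 mm across and 8 mm high on top; 0.06 to 0.13 kg. It lies on the floor of one slot under the lips, at plate y +20 to +50 mm, so it can leave only by the open end; it slides when pushed. Which slot varies.
Things that resemble listed ones, but are neither listed nor needed, are in the scene too. There is more than one size of the part that bears nut_mid; the job needs the middle-sized.

How it is judged:
By the outcome, as a careful person would: the job done as asked, in the order asked, and still so for the second after the job is handed in, with the robot touching nothing.
It also fails if it takes over 40 s, if anything falls off the work surface, if the arm or the gripper's body presses on something with over 40 N, if the wrist force passes 120 N, or if a joint passes its speed limit or range.

## Working session

There is one attempt and no reset: what is moved stays moved. The work goes in short steps, Python scripts to look and compute and a tool call to move; the robot and the scene stay as the last step left them, time stands still between calls to the robot, and variables do not carry over. Pictures are saved under pics/ and viewed, at most 10 in all, crops included, and the job is handed in when it is done.

Besides the shell and the picture viewer there is one more tool, called after "Request:" by a JSON object that holds its "method" and its "body", one argument or row to a line. send_rows: Moves the arm, as the interface text tells. Its arguments: {"type":"object","properties":{"targets":{"type":"string"},"grip_force":{"type":"number"}},"required":["targets"]}

```bash
mkdir -p pics; cat > h.py <<'E'
import numpy as np, cv2
from scipy.spatial.transform import Rotation as R
from workcell import env, eyes
def cam(f):
    im=f["image"];h=im.shape[0];F=h/2/np.tan(np.radians(f["fovy"])/2)
    K=np.array([[F,0,f["cx"]],[0,F,f["cy"]],[0,0,1.]])
    a=np.array(f["attitude"],float)
    A=a if a.shape==(3,3) else R.from_euler('xyz',a,degrees=True).as_matrix()
    return K,np.array(f["D"],float),A@np.diag([1,-1,-1.]),np.array(f["eye"],float)
def onplane(f,uv,z):
    K,D,A,e=cam(f)
    n=cv2.undistortPoints(np.array(uv,float).reshape(-1,1,2),K,D).reshape(-1,2)
    d=np.c_[n,np.ones(len(n))]@A.T
    return e+d*((z-e[2])/d[:,2])[:,None]
def proj(f,P):
    K,D,A,e=cam(f)
    return cv2.projectPoints(((np.array(P,float).reshape(-1,3)-e)@A).reshape(-1,1,3),np.zeros(3),np.zeros(3),K,D)[0].reshape(-1,2)
E
python3 - <<'E'
from h import *
import pickle
for n in("side","top"):
    f=eyes.grab_frame(n);pickle.dump(f,open(n+".pkl","wb"))
    cv2.imwrite(f"pics/{n}0.png",f["image"]);print({k:v for k,v in f.items() if k!="image"})
print(env.state())
E
```

```text
{'fovy': 49.96890902759075, 'cx': 277.3721827353331, 'cy': 213.8169268011875, 'D': array([-0.11714451,  0.        ,  0.        ,  0.        ,  0.        ]), 'eye': array([475.31521926, 300.22860609, 588.89664218]), 'attitude': array([  53.927178  ,   -0.26804395, -179.38432049])}
{'fovy': 44.19002014322401, 'cx': 277.1664612833729, 'cy': 203.27255644473482, 'D': array([0.00477953, 0.        , 0.        , 0.        , 0.        ]), 'eye': array([ 438.21661938, -363.28388563,  936.30318272]), 'attitude': array([  1.56732373,  -0.1305899 , -91.12588768])}
{'time_s': 0.1, 'qpos': array([ 6.91577070e+01,  1.83485135e+01,  8.97001176e+01, -8.70482567e-04,
        7.20438110e+01, -1.14532179e+00]), 'qvel': array([-0.06512938, -0.09627681, -0.22984296,  0.03735016, -0.09320347,
       -0.0318603 ]), 'effort': array([ 9.31075992e-04, -4.13335168e+01, -2.32511348e+01,  7.27492827e-02,
        4.21467551e-02, -6.02352770e-05]), 'ee_pos': array([193.63688266, 540.92957878, 213.19423333]), 'ee_rot': array([-1.79907560e+02, -1.02027693e-03,  1.60303297e+02]), 'force': array([0.70843563, 0.46837853, 0.29401629]), 'torque': array([ 0.00019987, -0.01034277,  0.00963651]), 'gripper_force': 0.0, 'gripper_width': 91.37738946137932}
```

View pics/top0.png

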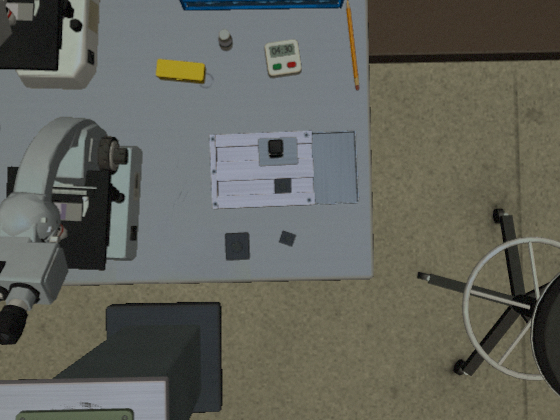

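View pics/side0.png

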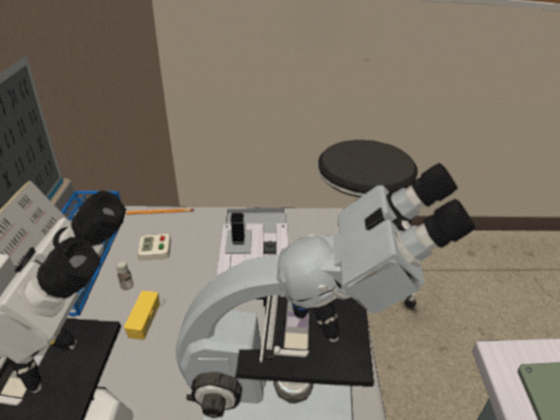

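The top view shows the plate at about (262,170), with its open end and the tray on the right (tray centre about (335,168)). The scraper grip is at (276,148) in the upper slot. There are three nut-like parts: (283,186) in the lower slot, a large one at (237,246) and a small one at (287,239), both on the bench. The one at (283,186) fits, because it is in a slot and middle-sized. I'll confirm that in a crop.

```bash
python3 - <<'E'
from h import *
import pickle
f=pickle.load(open("top.pkl","rb"));im=f["image"]
c=im[120:270,200:375];cv2.imwrite("pics/crop0.png",cv2.resize(c,None,fx=4,fy=4,interpolation=cv2.INTER_CUBIC))
print("bench pts (px->world z0): ")
for n,p in dict(edge_r=(370,170),edge_b=(250,280),micA=(142,150),micB=(142,255),mic1top=(60,118),mic1a=(98,60),timer=(283,58),bluebox=(260,10),big=(237,246),small=(287,239)).items(): print(n,onplane(f,[p],0)[0].round())
for n,p,z in (("c1",(210,135),32),("c2",(310,131),32),("c3",(314,206),32),("c4",(212,208),32),("grip",(276,148),103),("nut",(283,186),19)): print(n,onplane(f,[p],z)[0].round())
E
```

```text
bench pts (px->world z0): 
edge_r [ 521. -536.    0.]
edge_b [ 326. -314.    0.]
micA [ 565. -123.    0.]
micB [ 375. -120.    0.]
mic1top [626.  25.   0.]
mic1a [731. -45.   0.]
timer [ 729. -382.    0.]
bluebox [ 818. -341.    0.]
big [ 388. -292.    0.]
small [ 399. -382.    0.]
c1 [ 585. -250.   32.]
c2 [ 589. -426.   32.]
c3 [ 457. -430.   32.]
c4 [ 457. -252.   32.]
grip [ 550. -366.  103.]
nut [ 494. -377.   19.]
```

View pics/crop0.png

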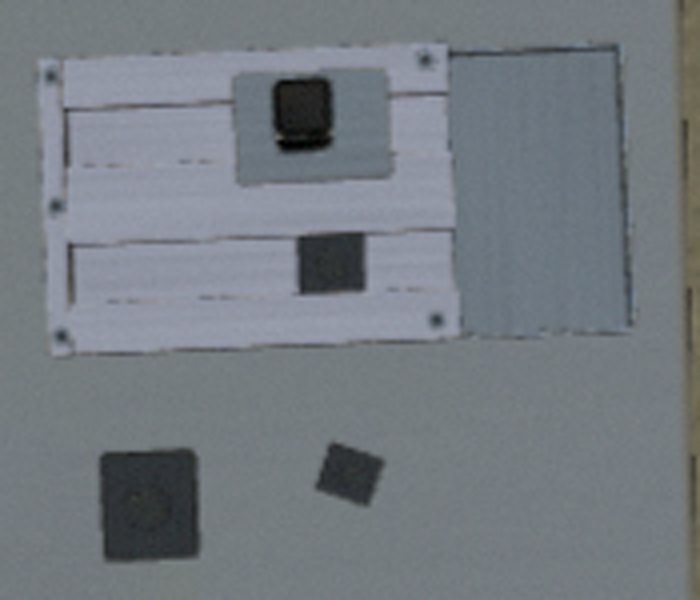

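The crop shows the plate corners at (39,59), (447,43), (460,334) and (52,355) in crop pixels. The nut body is at x 297–365 in the lower slot, clearly smaller than the big decoy at (150,505) and larger than the small one at (350,475). That confirms it as the middle-sized nut. The scraper foot spans x 234–393 and the grip top is at (303,108).

```bash
python3 - <<'E'
from h import *
import pickle
f=pickle.load(open("top.pkl","rb"))
def W(p,z): return onplane(f,(np.array(p,float)+.5)/4-.5+[200,120],z)
C=W([(39,59),(447,43),(460,334),(52,355)],32)
print(C.round(1)); print([np.linalg.norm(C[i]-C[(i+1)%4]).round(1) for i in range(4)])
c=C.mean(0); v=(C[1]+C[2]-C[0]-C[3]); yaw=np.degrees(np.arctan2(v[1],v[0]))-90
w=(C[2]+C[3]-C[0]-C[1]); print("yaw",yaw,"from x",np.degrees(np.arctan2(w[1],w[0])))
Rz=R.from_euler('z',yaw,degrees=True).as_matrix(); c[2]=0
L=lambda P:((P-c)@Rz).round(1)
print("c",c)
print("wallends/slots",L(W([(66,108),(72,244),(68,166),(75,302)],32)))
print("nut",L(W([(297,236),(365,233),(367,292),(299,293)],19)))
print("foot",L(W([(234,72),(389,68),(393,178),(238,185)],38)))
print("grip",L(W([(274,79),(330,77),(332,137),(277,139)],103)))
print("tray",L(W([(620,44),(633,330)],14)))
np.savez("plate.npz",c=c,yaw=yaw)
for n,p in dict(grip=(-30,0,72)).items():pass
for p in [(-30,0),(30,0),(30,90),(30,-30)]: print(p,(Rz@[*p,0]+c).round(1))
E
```

```text
[[ 586.1 -249.3   32. ]
 [ 589.7 -428.4   32. ]
 [ 461.9 -431.3   32. ]
 [ 456.2 -252.9   32. ]]
[np.float64(179.1), np.float64(127.9), np.float64(178.6), np.float64(130.0)]
yaw -178.51184540048985 from x -178.5493436575896
c [ 523.4936281  -340.47725666    0.        ]
wallends/slots [[-42.9 -78.6  32. ]
 [ 16.9 -78.5  32. ]
 [-17.4 -78.8  32. ]
 [ 42.3 -78.3  32. ]]
nut [[16.8 20.  19. ]
 [16.9 50.2 19. ]
 [43.1 49.9 19. ]
 [42.2 19.7 19. ]]
foot [[-54.5  -4.2  38. ]
 [-53.2  63.4  38. ]
 [ -5.1  62.9  38. ]
 [ -5.1  -4.6  38. ]]
grip [[-40.8  13.6 103. ]
 [-40.5  36.3 103. ]
 [-16.2  36.  103. ]
 [-16.4  13.7 103. ]]
tray [[-63.  168.3  14. ]
 [ 65.2 167.8  14. ]]
(-30, 0) [ 553.5 -339.7    0. ]
(30, 0) [ 493.5 -341.3    0. ]
(30, 90) [ 495.8 -431.2    0. ]
(30, -30) [ 492.7 -311.3    0. ]
```

```bash
python3 - <<'E'
from h import *
import pickle
T=pickle.load(open("top.pkl","rb"));S=pickle.load(open("side.pkl","rb"))
def tri(a,b):
    P=[]
    for f,p in((T,a),(S,b)):
        o=cam(f)[3];d=onplane(f,[p],0)[0]-o;P.append((o,d/np.linalg.norm(d)))
    (o1,d1),(o2,d2)=P
    s=np.linalg.lstsq(np.c_[d1,-d2],o2-o1,rcond=None)[0]
    a,b=o1+s[0]*d1,o2+s[1]*d2
    return ((a+b)/2).round(),np.linalg.norm(a-b).round()
for n,a,b in [("eyepiece end",(12,326),(455,222)),("eyepiece2",(12,326),(438,185)),("head dome",(28,215),(310,262)),("greencorner r",(132,411),(522,366)),("green tl",(22,412),(522,366)),("white corner r",(166,379),(478,345)),("arm top",(75,122),(200,310)),("grip",(276,146),(237,216)),("stand mic2",(40,20),(100,215))]: print(n,tri(a,b))
E
```

```text
eyepiece end (array([310., -49., 326.]), np.float64(14.0))
eyepiece2 (array([323., -68., 357.]), np.float64(2.0))
head dome (array([446., -47., 275.]), np.float64(4.0))
greencorner r (array([  99., -101.,    9.]), np.float64(4.0))
green tl (array([179.,   7., 167.]), np.float64(36.0))
white corner r (array([ 147., -158.,  -10.]), np.float64(5.0))
arm top (array([578., -70., 174.]), np.float64(13.0))
grip (array([ 554., -366.,   98.]), np.float64(0.0))
stand mic2 (array([677., -82., 309.]), np.float64(16.0))
```

Request:
{"method": "send_rows", "body": {
  "targets": "0 0 -0.225 0 0 0 100;0 0 -0.225 0 0 0 100;0 0 -0.225 0 0 0 100;0 0 -0.225 0 0 0 100;0 0 -0.225 0 0 0 100;0 0 -0.225 0 0 0 100;0 0 -0.225 0 0 0 100;0 0 -0.225 0 0 0 100",
  "grip_force": 25
}}

```text
time_s: 0.77
ee_pos: [193.9, 541.5, 439.1]
ee_rot: [179.9, 0.0, 160.3]
force: [0.5, 0.5, -0.1]
gripper_width: 91.4
gripper_force: 0.0
```

Request:
{"method": "send_rows", "body": {
  "targets": "-0.644 -0.732 0 0 0 158.8 100;-0.644 -0.732 0 0 0 158.8 100;-0.644 -0.732 0 0 0 158.8 100;-0.644 -0.732 0 0 0 158.8 100;-0.644 -0.732 0 0 0 158.8 100;-0.644 -0.732 0 0 0 158.8 100;-0.644 -0.732 0 0 0 158.8 100;-0.644 -0.732 0 0 0 158.8 100;-0.644 -0.732 0 0 0 158.8 100;-0.644 -0.732 0 0 0 158.8 100;-0.644 -0.732 0 0 0 158.8 100;-0.644 -0.732 0 0 0 158.8 100"
}}

```text
time_s: 1.77
ee_pos: [377.5, 74.5, 436.6]
ee_rot: [-179.8, 0.1, 74.0]
force: [0.9, 1.1, 0.2]
gripper_width: 91.1
gripper_force: 0.0
```

Request:
{"method": "send_rows", "body": {
  "targets": "-0.377 0.287 0 0 0 72.9 100;-0.377 0.287 0 0 0 72.9 100;-0.377 0.287 0 0 0 72.9 100;-0.377 0.287 0 0 0 72.9 100;-0.377 0.287 0 0 0 72.9 100;-0.377 0.287 0 0 0 72.9 100;-0.377 0.287 0 0 0 72.9 100;-0.377 0.287 0 0 0 72.9 100;-0.377 0.287 0 0 0 72.9 100;-0.377 0.287 0 0 0 72.9 100;-0.377 0.287 0 0 0 72.9 100;-0.377 0.287 0 0 0 72.9 100"
}}

```text
time_s: 2.77
ee_pos: [553.6, -368.7, 432.9]
ee_rot: [-179.8, 0.4, 1.2]
force: [-0.3, 0.8, -0.8]
gripper_width: 90.8
gripper_force: 0.0
```

Request:
{"method": "send_rows", "body": {
  "targets": "0 0 0.28 0 0 0 100;0 0 0.28 0 0 0 100;0 0 0.28 0 0 0 100;0 0 0.28 0 0 0 100;0 0 0.28 0 0 0 100;0 0 0.28 0 0 0 100;0 0 0.28 0 0 0 100;0 0 0.28 0 0 0 100;0 0 0.28 0 0 0 100"
}}

```text
time_s: 3.52
ee_pos: [551.3, -362.6, 155.8]
ee_rot: [-179.8, 0.3, 1.5]
force: [0.1, -0.4, -0.0]
gripper_width: 91.4
gripper_force: 0.0
```

```bash
python3 - <<'E'
from h import *
s=env.state();print(s["ee_pos"].round(1),s["ee_rot"].round(2),s["qpos"].round(1))
f=eyes.grab_frame("side");im=f["image"][170:310,180:340]
cv2.imwrite("pics/s1.png",cv2.resize(im,None,fx=4,fy=4))
E
```

```text
[ 551.3 -362.6  155.8] [-179.76    0.33    1.46] [-34.3  28.3  82.3   0.   69.9  54.2]
```

View pics/s1.png

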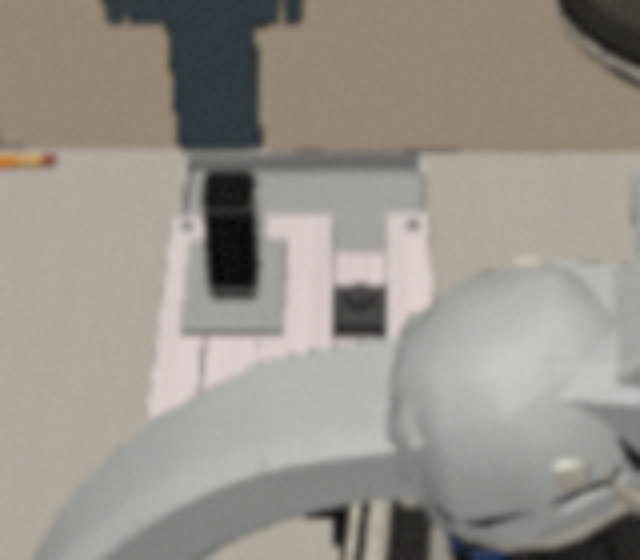

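The side view shows the fingers directly above the grip (crop (217,100) against (230,230)). The nut is visible in the other slot at (358,310).

Request:
{"method": "send_rows", "body": {
  "targets": "0.002 0.0025 0.02 0 0 0 100;0.002 0.0025 0.04 0 0 0 100;0.002 0.0025 0.06 0 0 0 100;0.002 0.0025 0.08 0 0 0 100;0.002 0.0025 0.098 0 0 0 100;0.002 0.0025 0.098 0 0 0 100;0.002 0.0025 0.098 0 0 0 20;0.002 0.0025 0.098 0 0 0 20;0.002 0.0025 0.098 0 0 0 20;0.002 0.0025 0.098 0 0 0 20;0.002 0.0025 0.098 0 0 0 20;0.002 0.0025 0.098 0 0 0 20"
}}

```text
time_s: 4.57
ee_pos: [555.3, -366.4, 61.7]
ee_rot: [180.0, -0.1, 1.5]
force: [0.4, -0.2, -0.2]
gripper_width: 53.6
gripper_force: 0.0
```

Request:
{"method": "send_rows", "body": {
  "targets": "0 0 0.002 0 0 0 15;0 0 0.002 0 0 0 15;0 0 0.002 0 0 0 15;0 0 0.002 0 0 0 15;0 0 0.002 0 0 0 15;0 0 0.002 0 0 0 15;0 0 0.002 0 0 0 15;0 0 0.002 0 0 0 15;0 0 0.002 0 0 0 15;0 0 0.002 0 0 0 15;0 0 0.002 0 0 0 15;0 0 0.002 0 0 0 15"
}}

```text
time_s: 5.57
ee_pos: [555.0, -366.3, 58.8]
ee_rot: [-180.0, 0.0, 1.5]
force: [-0.8, -0.6, -1.1]
gripper_width: 24.1
gripper_force: 25.0
```

Request:
{"method": "send_rows", "body": {
  "targets": "0 0 -0.02 0 0 0 15;0 0 -0.04 0 0 0 15;0 0 -0.04 0 0 0 15;0 -0.02 -0.04 0 0 0 15;0 -0.04 -0.04 0 0 0 15;0 -0.054 -0.04 0 0 0 15;-0.02 -0.054 -0.04 0 0 0 15;-0.04 -0.054 -0.04 0 0 0 15;-0.06 -0.054 -0.04 0 0 0 15;-0.06 -0.054 -0.04 0 0 0 15;-0.06 -0.054 -0.04 0 0 0 15;-0.06 -0.054 -0.04 0 0 0 15"
}}

```text
time_s: 6.57
ee_pos: [494.3, -313.9, 98.8]
ee_rot: [180.0, -0.1, 1.5]
force: [0.5, -0.3, -1.7]
gripper_width: 23.7
gripper_force: 25.0
```

```bash
python3 - <<'E'
from h import *
s=env.state();d=np.load("plate.npz");Rz=R.from_euler('z',float(d["yaw"]),degrees=True).as_matrix()
print(s["ee_pos"].round(1),s["ee_rot"].round(2),"plate",((s["ee_pos"]-d["c"])@Rz).round(1),s["force"].round(1))
a=eyes.grab_frame("side")["image"][170:320,180:340];b=eyes.grab_frame("top")["image"][110:260,195:355]
cv2.imwrite("pics/p2.png",cv2.resize(np.hstack([a,b]),None,fx=2.5,fy=2.5,interpolation=cv2.INTER_CUBIC))
E
```

```text
[ 494.3 -313.9   98.8] [ 1.7998e+02 -5.0000e-02  1.4500e+00] plate [ 28.5 -27.3  98.8] [ 0.5 -0.3 -1.7]
```

View pics/p2.png

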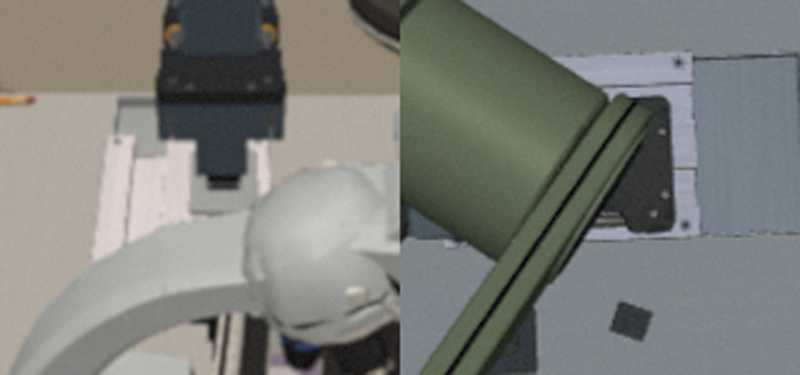

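The side half shows the scraper hanging upright over the nut's slot (grip at (222,185)). The arm hides it in the top half. Now lowering it.

Request:
{"method": "send_rows", "body": {
  "targets": "0 0 0.01 0 0 0 15;0 0 0.018 0 0 0 15;0 0 0.025 0 0 0 15;0 0 0.03 0 0 0 15;0 0 0.034 0 0 0 15;0 0 0.037 0 0 0 15;0 0 0.039 0 0 0 15;0 0 0.04 0 0 0 15;0 0 0.04 0 0 0 15;0 0 0.04 0 0 0 15"
}}

```text
time_s: 7.5
ee_pos: [493.9, -313.9, 59.2]
ee_rot: [180.0, -0.0, 1.5]
force: [0.2, 0.3, -0.7]
gripper_width: 23.9
gripper_force: 25.0
```

Request:
{"method": "send_rows", "body": {
  "targets": "0 0.005 0 0 0 0 15;0 0.01 0 0 0 0 15;0 0.014 0 0 0 0 15;0 0.018 0 0 0 0 15;0 0.022 0 0 0 0 15;0 0.027 0 0 0 0 15;0 0.032 0 0 0 0 15;0 0.037 0 0 0 0 15;0 0.042 0 0 0 0 15;0 0.047 0 0 0 0 15;0 0.052 0 0 0 0 15;0 0.052 0 0 0 0 15"
}}

```text
time_s: 8.5
ee_pos: [495.1, -367.1, 58.9]
ee_rot: [179.9, -0.0, 1.4]
force: [1.0, -0.5, -1.1]
gripper_width: 24.0
gripper_force: 25.0
```

```bash
python3 - <<'E'
from h import *
s=env.state();d=np.load("plate.npz");Rz=R.from_euler('z',float(d["yaw"]),degrees=True).as_matrix()
print(s["ee_pos"].round(1),"plate",((s["ee_pos"]-d["c"])@Rz).round(1),s["force"].round(1))
a=eyes.grab_frame("side")["image"][170:320,180:340];b=eyes.grab_frame("top")["image"][110:260,215:375]
cv2.imwrite("pics/p3.png",cv2.resize(np.hstack([a,b]),None,fx=2.5,fy=2.5,interpolation=cv2.INTER_CUBIC))
E
```

```text
[ 495.1 -367.1   58.9] plate [29.  25.8 58.9] [ 1.  -0.5 -1.1]
```

View pics/p3.png

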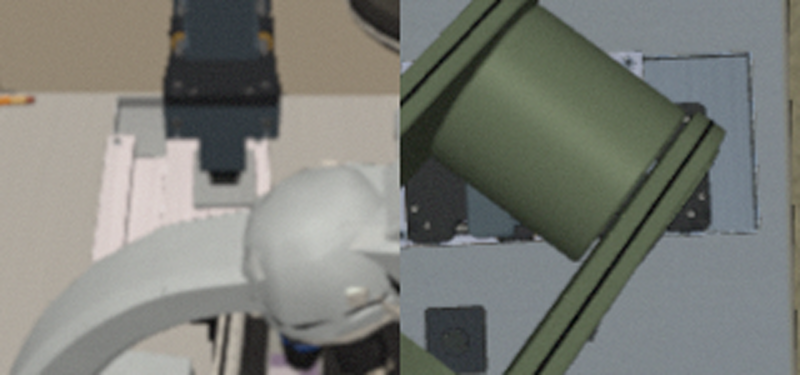

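The scraper has advanced, with its foot at crop (225,190). The nut is hidden. I'll keep pushing.

Request:
{"method": "send_rows", "body": {
  "targets": "0 0.004 0 0 0 0 15;0 0.008 0 0 0 0 15;0 0.012 0 0 0 0 15;0 0.016 0 0 0 0 15;0 0.02 0 0 0 0 15;0 0.024 0 0 0 0 15;0 0.028 0 0 0 0 15;0 0.032 0 0 0 0 15;0 0.036 0 0 0 0 15;0 0.039 0 0 0 0 15;0 0.041 0 0 0 0 15;0 0.041 0 0 0 0 15"
}}

```text
time_s: 9.6
ee_pos: [496.0, -407.4, 58.9]
ee_rot: [180.0, -0.0, 1.4]
force: [-0.1, -0.2, -2.5]
gripper_width: 23.8
gripper_force: 25.0
```

Request:
{"method": "send_rows", "body": {
  "targets": "0 0 0 0 0 0 100;0 0 0 0 0 0 100;0 0 0 0 0 0 100;0 0 0 0 0 0 100;0 0 0 0 0 0 100;0 0 0 0 0 0 100;0 0 0 0 0 0 100;0 0 0 0 0 0 100;0 0 0 0 0 0 100;0 0 0 0 0 0 100"
}}

```text
time_s: 10.43
ee_pos: [496.0, -406.7, 58.9]
ee_rot: [-180.0, -0.0, 1.5]
force: [-0.3, 0.5, 0.2]
gripper_width: 87.6
gripper_force: 0.0
```

Request:
{"method": "send_rows", "body": {
  "targets": "0 0 -0.01 0 0 0 100;0 0 -0.03 0 0 0 100;0 0 -0.06 0 0 0 100;0 0 -0.09 0 0 0 100;0 0 -0.12 0 0 0 100;0 0 -0.16 0 0 0 100;0 0 -0.2 0 0 0 100;0 0 -0.2 0 0 0 100;-0.04 0 -0.2 0 0 0 100;-0.08 0 -0.2 0 0 0 100;-0.11 0 -0.2 0 0 0 100;-0.11 0 -0.2 0 0 0 100"
}}

```text
time_s: 11.43
ee_pos: [381.1, -409.2, 260.2]
ee_rot: [180.0, 0.1, 1.3]
force: [-0.3, 0.2, -0.4]
gripper_width: 91.1
gripper_force: 0.0
```

```bash
python3 - <<'E'
from h import *
s=env.state();print(s["ee_pos"].round(1),s["force"].round(1),s["gripper_width"])
a=eyes.grab_frame("side")["image"][170:320,180:340];b=eyes.grab_frame("top")["image"][110:260,215:375]
cv2.imwrite("pics/p4.png",cv2.resize(np.hstack([a,b]),None,fx=2.5,fy=2.5,interpolation=cv2.INTER_CUBIC))
E
```

```text
[ 381.1 -409.2  260.2] [-0.3  0.2 -0.4] 91.0776525532881
```

View pics/p4.png

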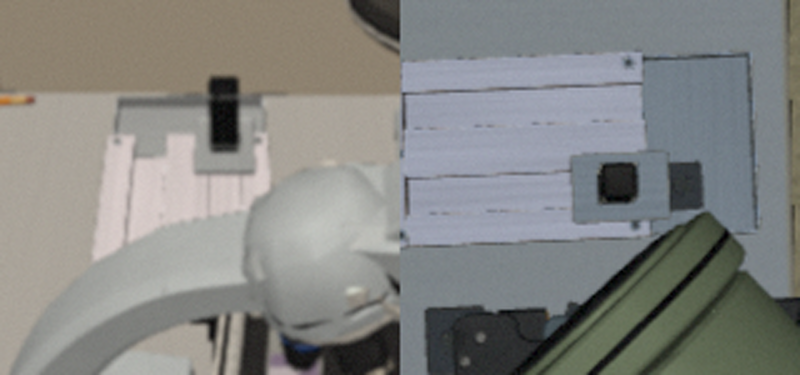

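The nut is outside the slot at crop (685,185), just past the scraper's foot, and the scraper is upright at (618,183). I'll check that the nut lies flat in the tray.

```bash
python3 - <<'E'
from h import *
d=np.load("plate.npz");Rz=R.from_euler('z',float(d["yaw"]),degrees=True).as_matrix()
f=eyes.grab_frame("top");L=lambda p,z:((onplane(f,p,z)-d["c"])@Rz).round(1)
o=lambda x,y:((x-400+.5)/2.5-.5+215,(y+.5)/2.5-.5+110)
p=[o(703,163),o(703,207)]
for z in(13,19):print(z,"nut front",L(p,z)[:,:2])
print("foot",L([o(571,155),o(668,153),o(668,217),o(572,221)],38)[:,:2],"grip",L([o(618,180)],103))
b=f["image"][160:215,285:365];cv2.imwrite("pics/p5.png",cv2.resize(b,None,fx=8,fy=8,interpolation=cv2.INTER_CUBIC))
E
```

```text
13 nut front [[ 14.8 131.1]
 [ 46.2 129.6]]
19 nut front [[ 15.2 130.4]
 [ 46.5 128.9]]
foot [[  6.9  36.6]
 [  8.6 104.1]
 [ 53.2 102. ]
 [ 52.9  35.2]] grip [[ 30.2  65.  103. ]]
```

View pics/p5.png

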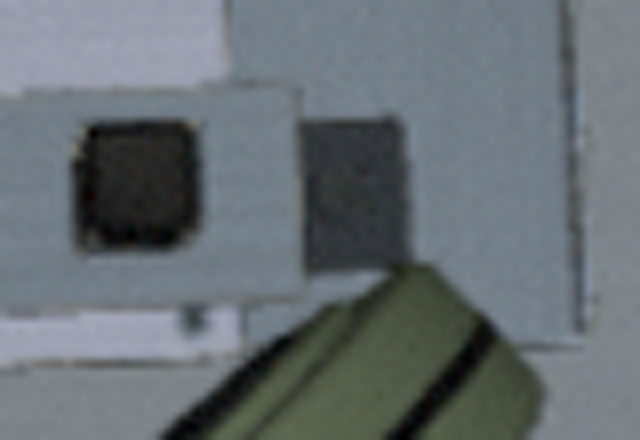

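```bash
python3 -c "
from workcell import env
print(env.job_done())"
```

```text
the job is handed in; nothing more can be done
None
```

I pushed the nut out of the slot's open end and it looks to be lying flat in the chip tray, with the scraper left standing upright in that slot and the gripper clear. I handed the job in at about 11.5 s; no verdict came back.

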